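# Start the fume extractor and open the solvent bottle's safety cap

## Robot

A 6-joint arm with a two-finger parallel gripper is mounted at the origin on the work surface. World frame = base frame: x ahead of the robot, y to its left, z up, the work surface at z = 0. Lengths are in m, angles in rad, forces in N, time in s.
With the tool pointing down it reaches from about 0.375 to 0.9 m from the base axis. Payload 3.1 kg.
Tool frame: the origin (TCP) lies between the finger pads; the fingertips stand 19 mm ahead of it and the grasp point (between the pads) is the TCP; z points along the fingers, y is the line along which they close (so a half turn about z gives the same grasp; the last joint's range is limited). The gripper opens to 87 mm and grips with 3 to 60 N. Pads are 19 mm wide; open, the fingers measure 117 mm over their backs; the gripper's body (75 mm by 190 mm) begins 51 mm behind the grasp point.
Start: joints at [0.963, 0.527, 1.433, -0, 1.181, -0.178], TCP at [0.26, 0.568, 0.242] pointing down, gripper open.
Joint ranges: [-3.08, 3.08], [-0.75, 2.2], [0.22, 2.44], [-1.43, 4.57], [0, 2.65], [-2.85, 2.85]. Speed limits (rad/s): [2.79, 2.79, 3.14, 3.14, 3.14, 3.14].

## Interface

Orientations are given as a unit quaternion [x, y, z, w].
In Python, from rig import robot, camera, camera_info, hand_in gives the robot as it stands.
- The arm moves only by the shell command python3 -m handwheel 'ROWS' [FORCE]. ROWS is a JSON object of lists of equal length, an entry for each row: "hand": the opening, from 0 (shut) to 1 (fully open); "translation": the shift along the world's x, y, z in mm, a list of three; "turn": the turn, a rotation vector about the world's x, y, z in rad, a list of three. In form: {"hand": [hand, ...], "translation": [[tx, ty, tz], ...], "turn": [[ax, ay, az], ...]}. A call has 1 to 12 rows; each row is the pose to reach, as a shift and turn from the pose commanded when the call began; what a row does not reach only later rows make up. A row lasts 1/12 s, in which the tool goes at most 41.7 mm and 7.16 degrees, less where a joint would pass 70% of its speed; a pose out of reach is approached as far as the arm can. A call with a gripper value outside its range is refused whole. The fingers move at their own pace and stop on an object; FORCE is the grip in N (left out, the last holds). Time passes only in rows, so rows that repeat a pose let the fingers close. It gives the time, the measured TCP pose, the force, the opening and the grip force at its end, in the units of the state.
- robot.get_obs(): the state, without advancing time (a new reading comes with each control period).
- camera(name): name is "scene" or "top" or "wrist"; returns (picture, depth): 384x512x3 uint8, red, green, blue; 384x512 float32, m along the optical axis (not along the pixel's ray), 0 where there is no reading.
- camera_info(name): a dict with "vertical_fov" (degrees; the focal length in pixels is half the picture's height over the tangent of half this angle, whatever the lens; pixels are square), "cx", "cy" (the principal point, pixels), "k1" (the pictures are not rectified: a ray, as slopes to the right and down, at radius r is drawn at 1 + k1 r^2 times it, then the intrinsics apply), "world_from_camera" (4x4, takes a point from camera to world coordinates). Camera axes: x right, y down, z forward; pixel columns grow to the right and rows downward; lengths in m; the calibration is good to about 2 mm. A picture is of the moment at which its call begins: read the wrist's pose just before it. camera_info takes no time and is no camera call; for the wrist camera it gives the pose at the moment of the call.
- hand_in(): hands the job in; it is judged then, once.
The state is a dict: "time": time; "q": joint angles; "joint_velocities": joint speeds; "joint_torque": joint torques, N m; "position": TCP position; "tool_rot": TCP orientation; "ft_force": force on the tool from outside, world axes, zero at the start; "moment": the same for the moment, N m; "grip_width": finger opening in m; "grip_force": force on a finger pad.
Only numpy, scipy, OpenCV 4.12 (cv2) and the standard library are available. Lean on these libraries where they do the work, as an engineer would, in place of code of your own. Each camera call takes 0.05 s, during which the arm holds its last target. There are 200 camera calls.

## Task

At the model-making bench, first push the yellow pedal of the fume extractor's foot switch right down to its stop and let it spring back up; then open the amber solvent bottle: push its white safety cap down, twist it anticlockwise about a sixth of a turn while pushing, and lift it off. Finish while still holding the cap in the gripper, level and still, straight above the bottle with about 5 cm of clear space between the cap's underside and the neck; do not put it down or let go. Leave the other things on the bench where they are.

Things in the scene. Friction and masses are not known exactly. Their poses are not given: they have to be found in the camera images.
- pedal_pad (a point): Press point of the fume extractor's foot switch: yellow plate with black ribs, 120 x 74 x 6 mm, on a black base 140 x 90 x 12 mm fixed to the bench. On the plate's upper face, on its centre line, 85 mm from the hinge, 35 mm from the raised free end; about 48 mm above the bench at rest, 19 mm lower at the stop. Its x axis, level, points from free end to hinge.
- foot_pedal (a joint): Spring hinge of that pedal, rad: 0 at rest (plate sloping up towards its free end by 0.25 rad), grows as it is pressed, stop at 0.22. At the press point it takes about 4 N to start and about 11 N to reach the stop; it springs back when released.
- bottle: Amber solvent bottle, 68 mm across, in a black round stand 120 mm across, 30 mm high; both fixed, they do not move or turn. Origin under the stand's centre, on the bench; z up the bottle's axis. The shoulder narrows from 72 mm up to a collar of 52 mm diameter, 88 to 100.5 mm up; the cap covers the neck above, its underside 106 mm up.
- neck_top (a point): Top of the bottle's neck (a sprung white seal disc) on its axis, 136 mm above the bench, hidden in the cap. The spring resists pushing the cap down: 5 N to start, 11 N at 3 mm, 16 N at the bottom of its 5.5 mm travel. Three lugs lock the cap until it is down over 3 mm; then it turns anticlockwise seen from above.
- cap_center (a point): Centre (half-way up) of the white ribbed push-and-turn cap, red disc on top: 54 mm diameter, 34 mm high, 40 g, loose; 123 mm above the bench when on the bottle. z up its axis; x along the bottle's x while locked. Turned 45 to 75 degrees anticlockwise (aim for 60; stop at 80) it is free to lift straight up and needs no more pushing. It cannot turn clockwise.
- van: white plastic van body of a model kit, 90 x 47 x 50 mm, open windows; origin under its centre; bystander
- sanding_block: cork sanding block 45 x 75 x 25 mm; origin under its centre; bystander
- driver: blue-handled screwdriver 150 mm long lying between bottle and foot switch; bystander
- jar_red: red paint jar, 36 mm across, 45 mm high; origin under its centre; bystander
- jar_blue: blue paint jar, 36 mm across, 45 mm high; origin under its centre; bystander
- cement: small green bottle with a green cap, 40 mm across, 65 mm high; origin under its centre; bystander
- ruler: steel ruler 310 x 28 x 2 mm lying across the far side; origin under its centre; bystander
Mind the look-alikes: they are no part of the job. What is shaped like the part that bears cap_center but black, pink or purple is not meant.

How it is judged:
By the outcome, as a careful person would: the job done as asked, in the order asked, and still so for the second after the job is handed in, while the arm keeps its last pose, push and grip.
It also fails if it takes over 48 s, if anything falls off the work surface, if the arm or the gripper's body presses on something with over 40 N, if the wrist force passes 120 N, or if a joint passes its speed limit or range.

## Working session

There is one attempt and no reset: what is moved stays moved. The work goes in short steps, Python scripts to look and compute and a shell command to move; the robot and the scene stay as the last step left them, time stands still between calls to the robot, and variables do not carry over. Pictures are saved under pics/ and viewed, at most 10 in all, crops included, and the job is handed in when it is done.

```bash
mkdir -p pics; cat > h.py <<'E'
import numpy as np, cv2
from rig import robot, camera, camera_info
def grab(n):
    i=camera_info(n); im,d=camera(n); return i,im,d
def save(n,f):
    i,im,d=grab(n); cv2.imwrite(f'pics/{f}.png',im[:,:,::-1]); np.save(f'pics/{f}.npy',d); np.save(f'pics/{f}_i.npy',i,allow_pickle=True); return i,im,d
def cloud(i,d):
    h,w=d.shape; f=h/2/np.tan(np.radians(i['vertical_fov'])/2)
    K=np.array([[f,0,i['cx']],[0,f,i['cy']],[0,0,1.]])
    u,v=np.meshgrid(np.arange(w),np.arange(h))
    p=np.stack([u,v],-1).reshape(-1,1,2).astype(float)
    s=cv2.undistortPoints(p,K,np.array([i['k1'],0,0,0.])).reshape(h,w,2)
    c=np.concatenate([s*d[...,None],d[...,None]],-1); T=np.array(i['world_from_camera'])
    return c@T[:3,:3].T+T[:3,3]
E
python3 - <<'E'
from h import *
o=robot.get_obs(); print(o)
a=save('scene','s1');b=save('top','t1')
cv2.imwrite('pics/st.png',cv2.resize(np.vstack([a[1],b[1]])[:,:,::-1],None,fx=.78,fy=.78))
E
```

```text
{'time': 0.0, 'q': array([ 9.62465215e-01,  5.28470744e-01,  1.43393785e+00, -4.33587802e-05,
        1.18139490e+00, -1.78470495e-01]), 'joint_velocities': array([-0.00019189, -0.00051382,  0.00100156, -0.00023873, -0.00140979,
       -0.00046022]), 'joint_torque': array([-1.46809482e-03, -4.40045285e+01, -1.76588988e+01,  6.31916709e-02,
        5.83793269e-02, -1.58177918e-04]), 'position': array([0.26001752, 0.56755967, 0.24055748]), 'tool_rot': array([ 2.13271148e-01,  9.76992423e-01, -1.02866278e-03, -4.05226665e-04]), 'ft_force': array([ 0.8690864 , -0.39568442, -0.06050003]), 'moment': array([-0.02048824,  0.00392935, -0.02292766]), 'grip_force': 0.0, 'grip_width': 0.08684849266282418}
```

View pics/t1.png

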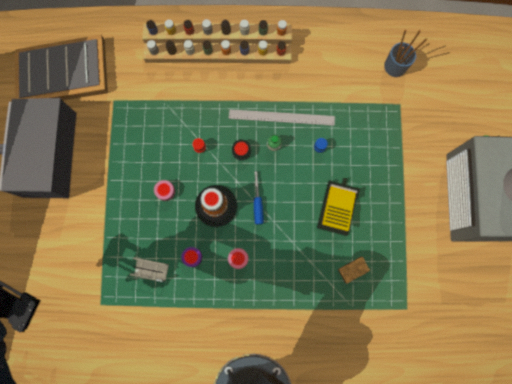

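View pics/s1.png

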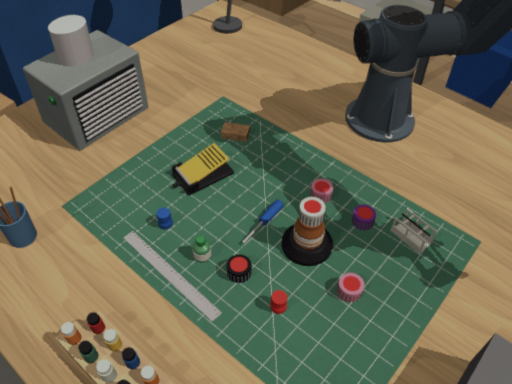

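The top view shows the bottle with its white, red-topped cap at (211,198) and the pedal at (340,207). The screwdriver lies between them, and the pink, purple and black caps are decoys.

```bash
cat > m.py <<'E'
from h import *
for n in ['t1','s1']:
    i=np.load(f'pics/{n}_i.npy',allow_pickle=True).item(); d=np.load(f'pics/{n}.npy'); im=cv2.imread(f'pics/{n}.png')
    P=cloud(i,d); hsv=cv2.cvtColor(im,cv2.COLOR_BGR2HSV).astype(int)
    w=P.reshape(-1,3)
    y=(hsv[...,0]>20)&(hsv[...,0]<34)&(hsv[...,1]>170)&(hsv[...,2]>110)&(P[...,2]>.015)&(P[...,2]<.08)
    c=(slice(170,250),slice(300,370)) if n=='t1' else (slice(140,195),slice(165,240))
    m=np.zeros_like(y);m[c]=True
    q=P[y&m]; print(n,'pedal n',len(q),q.mean(0),q.min(0),q.max(0))
    r=cv2.minAreaRect((q[:,:2]*1000).astype(np.float32)); print('rect',r,'mean z')
    A=np.c_[q[:,:2],np.ones(len(q))]; co=np.linalg.lstsq(A,q[:,2],rcond=None)[0]; g=np.hypot(*co[:2]); print('slope',g,'uphill deg',np.degrees(np.arctan2(co[1],co[0])))
    # cap top
    c=(slice(180,230),slice(190,235)) if n=='t1' else (slice(190,230),slice(290,335))
    m[:]=0;m[c]=True
    t=m&(P[...,2]>.130)&(P[...,2]<.15); q=P[t]; print('cap',len(q),q[:,2].mean(),cv2.minEnclosingCircle((q[:,:2]*1000).astype(np.float32)), q.mean(0))
    t&=((hsv[...,0]<8)|(hsv[...,0]>172))&(hsv[...,1]>150); q=P[t]; print('red',len(q),q.mean(0), cv2.minEnclosingCircle((q[:,:2]*1000).astype(np.float32)))
E
python3 m.py
```

```text
t1 pedal n 1031 [ 0.50912852 -0.23212184  0.04254677] [ 0.4481584  -0.28266797  0.01505056] [ 0.57156386 -0.18589157  0.06234483]
rect ((510.0661315917969, -234.34776306152344), (75.67721557617188, 115.12113189697266), 75.98290252685547) mean z
slope 0.2595909280209107 uphill deg 168.02588197318153
cap 365 0.13997404674996128 ((516.074462890625, 109.63318634033203), 27.445213317871094) [0.51569627 0.10937939 0.13997405]
red 134 [0.51735568 0.11051586 0.14069529] ((517.4226684570312, 110.64276123046875), 16.78571891784668)
s1 pedal n 1 [ 0.53946641 -0.21462492  0.01651227] [ 0.53946641 -0.21462492  0.01651227] [ 0.53946641 -0.21462492  0.01651227]
rect ((539.4664306640625, -214.6249237060547), (0.0, 0.0), 0.0) mean z
slope 0.00716998937191713 uphill deg -21.694971820969407
cap 468 0.1391725597236604 ((514.4747924804688, 110.6676025390625), 28.49178123474121) [0.51789685 0.11231517 0.13917256]
red 148 [0.51558332 0.11095721 0.14036388] ((514.9268798828125, 110.96942138671875), 17.654735565185547)
```

```bash
python3 -m handwheel '{"hand":[0,0,0,0,0,0,0,0,0,0,0,0],"translation":[[226,-795,0],[226,-795,0],[226,-795,0],[226,-795,0],[226,-795,0],[226,-795,0],[226,-795,0],[226,-795,0],[226,-795,0],[226,-795,0],[226,-795,0],[226,-795,0]],"turn":[[0,0,0.22],[0,0,0.22],[0,0,0.22],[0,0,0.22],[0,0,0.22],[0,0,0.22],[0,0,0.22],[0,0,0.22],[0,0,0.22],[0,0,0.22],[0,0,0.22],[0,0,0.22]]}' 10
```

```text
time: 1.1
position: [0.3969, 0.0853, 0.2415]
tool_rot: [0.105, 0.995, 0.0, -0.0]
ft_force: [0.8, 0.6, -0.2]
grip_width: 0.0149
grip_force: 0.0
```

```bash
python3 -m handwheel '{"hand":[0,0,0,0,0,0,0,0,0,0,0,0],"translation":[[89,-312,0],[89,-312,0],[89,-312,0],[89,-312,0],[89,-312,-40],[89,-312,-80],[89,-312,-80],[89,-312,-80],[89,-312,-80],[89,-312,-80],[89,-312,-80],[89,-312,-80]],"turn":[[0,0,0],[0,0,0],[0,0,0],[0,0,0],[0,0,0],[0,0,0],[0,0,0],[0,0,0],[0,0,0],[0,0,0],[0,0,0],[0,0,0]]}'
python3 - <<'E'
from h import *
o=robot.get_obs(); print(o['position'],o['q'],o['tool_rot'])
i,im,d=save('wrist','w1'); P=cloud(i,d); hsv=cv2.cvtColor(im,cv2.COLOR_RGB2HSV).astype(int)
y=(hsv[...,0]>20)&(hsv[...,0]<34)&(hsv[...,1]>150)&(hsv[...,2]>90)&(P[...,2]>.015)&(P[...,2]<.08)&(d>0)
q=P[y]; print(len(q),q.mean(0),q.min(0),q.max(0),cv2.minAreaRect((q[:,:2]*1000).astype(np.float32)))
E
```

```text
time: 2.1
position: [0.4855, -0.2231, 0.162]
tool_rot: [0.104, 0.995, 0.001, -0.001]
ft_force: [-1.2, 0.2, -0.4]
grip_width: 0.0004
grip_force: 0.0
[ 0.48545027 -0.22310629  0.16195523] [-6.40288478e-01  5.19471770e-01  1.73647943e+00  4.81100498e-04
  8.87080396e-01 -2.00244959e+00] [ 1.04279739e-01  9.94547728e-01  5.27654713e-04 -5.23405850e-04]
4666 [ 0.4765362  -0.22549552  0.05044381] [ 0.4457935  -0.26727087  0.04170759] [ 0.50890216 -0.18432809  0.0573793 ] ((479.4991149902344, -226.05072021484375), (74.12371063232422, 53.75303268432617), 75.58279418945312)
```

View pics/w1.png

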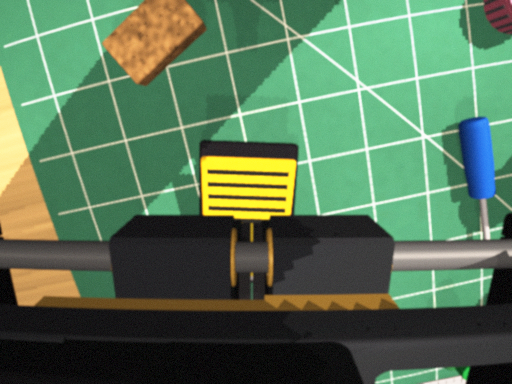

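The wrist view shows the yellow plate centred under the fingers, with its free end at the (250,150) edge. The press point comes out at (0.486, -0.228), so I'll descend.

```bash
python3 -m handwheel '{"hand":[0,0,0,0,0,0,0,0],"translation":[[1,-4,-30],[1,-4,-60],[1,-4,-85],[1,-4,-92],[1,-4,-99],[1,-4,-104],[1,-4,-108],[1,-4,-108]],"turn":[[0,0,0],[0,0,0],[0,0,0],[0,0,0],[0,0,0],[0,0,0],[0,0,0],[0,0,0]]}'
```

```text
time: 2.82
position: [0.4857, -0.2269, 0.0549]
tool_rot: [0.104, 0.995, 0.001, -0.002]
ft_force: [-4.4, 1.4, 8.3]
grip_width: 0.0004
grip_force: 3.6
```

```bash
python3 -m handwheel '{"hand":[0,0,0,0],"translation":[[0,0,-3],[0,0,-6],[0,0,-8],[0,0,-8]],"turn":[[0,0,0],[0,0,0],[0,0,0],[0,0,0]]}'
```

```text
time: 3.15
position: [0.4854, -0.2269, 0.0487]
tool_rot: [0.104, 0.995, 0.001, -0.002]
ft_force: [-7.3, 2.2, 16.2]
grip_width: 0.0002
grip_force: 7.5
```

```bash
python3 -m handwheel '{"hand":[0,0,0],"translation":[[0,0,-2],[0,0,-3],[0,0,-3]],"turn":[[0,0,0],[0,0,0],[0,0,0]]}'
```

```text
time: 3.4
position: [0.4854, -0.2269, 0.0481]
tool_rot: [0.104, 0.995, 0.0, -0.001]
ft_force: [-8.1, 3.1, 33.5]
grip_width: 0.0005
grip_force: 16.6
```

The force went from 16 N to 33 N over the last 0.6 mm, so the pedal is on its stop. I'll release it and travel above the bottle with the hand open.

```bash
python3 -m handwheel '{"hand":[0,0,0,0,0,0,1,1,1,1,1,1],"translation":[[0,0,12],[0,0,40],[0,0,80],[0,0,120],[0,0,160],[0,0,175],[30,337,175],[30,337,175],[30,337,175],[30,337,175],[30,337,175],[30,337,175]],"turn":[[0,0,0],[0,0,0],[0,0,0],[0,0,0],[0,0,0],[0,0,0],[0,0,-0.5],[0,0,-0.5],[0,0,-0.5],[0,0,-0.5],[0,0,-0.5],[0,0,-0.5]]}'
```

```text
time: 4.4
position: [0.5084, 0.0088, 0.2196]
tool_rot: [0.348, 0.937, 0.0, 0.002]
ft_force: [0.4, 0.0, 0.5]
grip_width: 0.0329
grip_force: 0.0
```

```bash
python3 -m handwheel '{"hand":[1,1,1,1,1,1],"translation":[[5,90,0],[5,90,0],[5,90,0],[5,90,0],[5,90,0],[5,90,0]],"turn":[[0,0,0],[0,0,0],[0,0,0],[0,0,0],[0,0,0],[0,0,0]]}'
python3 - <<'E'
from h import *
o=robot.get_obs(); print(o['position'],o['q'])
i,im,d=save('wrist','w2'); P=cloud(i,d); hsv=cv2.cvtColor(im,cv2.COLOR_RGB2HSV).astype(int)
near=np.hypot(P[...,0]-.516,P[...,1]-.110)<.05
t=near&(P[...,2]>.13)&(P[...,2]<.15)&(d>0); q=P[t]; print('cap',len(q),q.mean(0),cv2.minEnclosingCircle((q[:,:2]*1000).astype(np.float32)))
t&=((hsv[...,0]<8)|(hsv[...,0]>172))&(hsv[...,1]>150);q=P[t]; print('red',len(q),q.mean(0),cv2.minEnclosingCircle((q[:,:2]*1000).astype(np.float32)))
i,im,d=save('top','t2');P=cloud(i,d); print('pedal z', P[[195,200,205,210,215],340,2])
P0=cloud(i,np.load('pics/t1.npy')); print(P0[[195,200,205,210,215],340,2])
E
```

```text
time: 4.9
position: [0.5134, 0.0955, 0.2183]
tool_rot: [0.348, 0.938, -0.0, 0.001]
ft_force: [0.5, 0.6, 0.4]
grip_width: 0.0722
grip_force: 0.0
[0.51342386 0.09552598 0.21830402] [-2.98873353e-02  4.20900394e-01  1.71498696e+00 -7.20235343e-04
  1.00435458e+00 -8.89996718e-01]
cap 4633 [0.5140741  0.11021668 0.13959667] ((515.0591430664062, 109.68843841552734), 27.582378387451172)
red 2004 [0.51503262 0.1093214  0.13999025] ((515.2630004882812, 109.111083984375), 18.11046028137207)
pedal z [0.03331026 0.03734958 0.03916881 0.03999047 0.04614284]
[0.03536278 0.03732577 0.03770419 0.04394788 0.0503575 ]
```

View pics/w2.png

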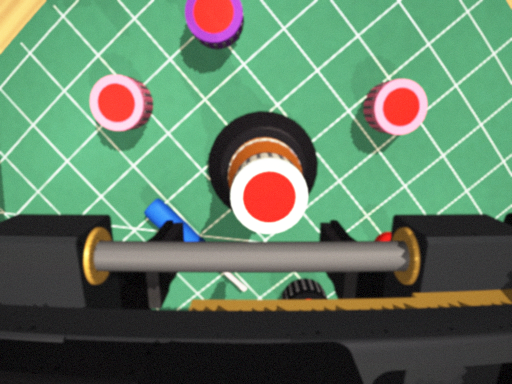

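The cap is at (270,195) in the wrist view, with its axis at about (0.515, 0.110), so I'll centre over it and descend around it. I'll also fit the pedal slope from the last top view.

```bash
python3 -m handwheel '{"hand":[1,1,1,1,1,1,1,1],"translation":[[2,14,0],[2,14,0],[2,14,-30],[2,14,-50],[2,14,-70],[2,14,-85],[2,14,-90],[2,14,-90]],"turn":[[0,0,0],[0,0,0],[0,0,0],[0,0,0],[0,0,0],[0,0,0],[0,0,0],[0,0,0]]}'
sed "s/\['t1','s1'\]/['t2']/" m.py | python3 - | head -3
```

```text
time: 5.67
position: [0.5145, 0.1094, 0.1263]
tool_rot: [0.348, 0.937, -0.001, -0.002]
ft_force: [0.2, 0.2, -0.3]
grip_width: 0.087
grip_force: 0.0<stdin>:9: RuntimeWarning: Mean of empty slice.
  ret = um.true_divide(
Traceback (most recent call last):
ValueError: zero-size array to reduction operation minimum which has no identity
```

```bash
python3 -m handwheel '{"hand":[1,0,0,0,0,0,0,0,0,0,0,0],"translation":[[0,0,2],[0,0,2],[0,0,2],[0,0,2],[0,0,2],[0,0,2],[0,0,2],[0,0,2],[0,0,2],[0,0,2],[0,0,2],[0,0,2]],"turn":[[0,0,0],[0,0,0],[0,0,0],[0,0,0],[0,0,0],[0,0,0],[0,0,0],[0,0,0],[0,0,0],[0,0,0],[0,0,0],[0,0,0]]}' 55
sed "s/\['t1','s1'\]/['t2']/;s/n=='t1'/n=='t2'/g" m.py | python3 - | head -3
```

```text
time: 6.67
position: [0.5154, 0.1106, 0.1298]
tool_rot: [0.348, 0.938, 0.0, 0.0]
ft_force: [-0.5, 1.3, 4.0]
grip_width: 0.0535
grip_force: 55.0
t2 pedal n 1033 [ 0.50880048 -0.23204007  0.04268419] [ 0.44820238 -0.28228109  0.01501749] [ 0.57316776 -0.18577879  0.06214724]
rect ((508.8870849609375, -235.50474548339844), (78.57727813720703, 114.79095458984375), 76.18902587890625) mean z
slope 0.25382061218473106 uphill deg 165.13189436046127<stdin>:16: RuntimeWarning: Mean of empty slice.
  ret = um.true_divide(
```

The pedal has sprung back: its slope is 0.25, the same as before. The cap is gripped, so now I'll push down.

```bash
python3 -m handwheel '{"hand":[0,0,0,0,0,0],"translation":[[0,0,-2],[0,0,-4],[0,0,-6],[0,0,-7],[0,0,-7],[0,0,-7]],"turn":[[0,0,0],[0,0,0],[0,0,0],[0,0,0],[0,0,0],[0,0,0]]}' 60
```

```text
time: 7.17
position: [0.5154, 0.1106, 0.1242]
tool_rot: [0.347, 0.938, 0.0, 0.0]
ft_force: [-3.8, 0.2, 16.2]
grip_width: 0.0536
grip_force: 60.0
```

```bash
python3 -m handwheel '{"hand":[0,0,0,0,0,0,0,0,0,0,0,0],"translation":[[0,0,-0.5],[0,0,-0.5],[0,0,-0.5],[0,0,-0.5],[0,0,-0.5],[0,0,-0.5],[0,0,-0.5],[0,0,-0.5],[0,0,-0.5],[0,0,-0.5],[0,0,-0.5],[0,0,-0.5]],"turn":[[0,0,0.1],[0,0,0.2],[0,0,0.3],[0,0,0.4],[0,0,0.5],[0,0,0.6],[0,0,0.7],[0,0,0.8],[0,0,0.9],[0,0,1.0],[0,0,1.05],[0,0,1.05]]}'
python3 -c "
from rig import robot
o=robot.get_obs();print(o['moment'],o['q'])"
```

```text
time: 8.17
position: [0.5167, 0.111, 0.1242]
tool_rot: [-0.17, 0.985, 0.0, 0.002]
ft_force: [-2.6, 2.7, 16.7]
grip_width: 0.0534
grip_force: 60.0
[0.39325468 0.42809412 0.08376943] [-4.57694604e-04  5.73327904e-01  1.78211587e+00  1.35439799e-03
  7.82057706e-01 -1.91362160e+00]
```

```bash
python3 -m handwheel '{"hand":[0,0,0,0,0,0,0],"translation":[[0,0,2],[0,0,5],[0,0,8],[0,0,11],[0,0,14],[0,0,17],[0,0,17]],"turn":[[0,0,0],[0,0,0],[0,0,0],[0,0,0],[0,0,0],[0,0,0],[0,0,0]]}'
```

```text
time: 8.75
position: [0.5153, 0.1104, 0.1392]
tool_rot: [-0.169, 0.986, -0.0, 0.0]
ft_force: [0.3, -0.7, -0.9]
grip_width: 0.0536
grip_force: 60.0
```

```bash
python3 -m handwheel '{"hand":[0,0,0,0,0,0,0,0,0],"translation":[[0,0,12],[0,0,25],[0,0,40],[0,0,55],[0,0,65],[0,0,70],[0,0,71],[0,0,71],[0,0,71]],"turn":[[0,0,0],[0,0,0],[0,0,0],[0,0,0],[0,0,0],[0,0,0],[0,0,0],[0,0,0],[0,0,0]]}'
python3 - <<'E'
from h import *
i,im,d=save('scene','s2');P=cloud(i,d)
cv2.imwrite('pics/s2c.png',cv2.resize(im[120:280,230:400,::-1],None,fx=3.5,fy=3.5))
m=(np.hypot(P[...,0]-.515,P[...,1]-.110)<.04)&(d>0)
h=np.histogram(P[m][:,2],bins=np.arange(.06,.26,.005)); print(list(zip(np.round(h[1],3),h[0])))
w=m&(im.min(-1)>110); q=P[w]; print(np.percentile(q[q[:,2]>.155][:,2],[1,5,50,95,99]) if (q[:,2]>.155).any() else 0, np.percentile(q[q[:,2]<.155][:,2],[50,95,99]))
E
```

```text
time: 9.5
position: [0.5147, 0.1105, 0.2093]
tool_rot: [-0.169, 0.986, 0.0, -0.001]
ft_force: [0.2, -0.8, 0.4]
grip_width: 0.0533
grip_force: 60.0
[(np.float64(0.06), np.int64(44)), (np.float64(0.065), np.int64(56)), (np.float64(0.07), np.int64(67)), (np.float64(0.075), np.int64(91)), (np.float64(0.08), np.int64(71)), (np.float64(0.085), np.int64(49)), (np.float64(0.09), np.int64(36)), (np.float64(0.095), np.int64(91)), (np.float64(0.1), np.int64(102)), (np.float64(0.105), np.int64(20)), (np.float64(0.11), np.int64(33)), (np.float64(0.115), np.int64(49)), (np.float64(0.12), np.int64(43)), (np.float64(0.125), np.int64(8)), (np.float64(0.13), np.int64(43)), (np.float64(0.135), np.int64(69)), (np.float64(0.14), np.int64(0)), (np.float64(0.145), np.int64(0)), (np.float64(0.15), np.int64(0)), (np.float64(0.155), np.int64(0)), (np.float64(0.16), np.int64(0)), (np.float64(0.165), np.int64(0)), (np.float64(0.17), np.int64(0)), (np.float64(0.175), np.int64(0)), (np.float64(0.18), np.int64(5)), (np.float64(0.185), np.int64(36)), (np.float64(0.19), np.int64(55)), (np.float64(0.195), np.int64(58)), (np.float64(0.2), np.int64(68)), (np.float64(0.205), np.int64(57)), (np.float64(0.21), np.int64(65)), (np.float64(0.215), np.int64(283)), (np.float64(0.22), np.int64(169)), (np.float64(0.225), np.int64(23)), (np.float64(0.23), np.int64(23)), (np.float64(0.235), np.int64(20)), (np.float64(0.24), np.int64(7)), (np.float64(0.245), np.int64(8)), (np.float64(0.25), np.int64(2))]
[0.21659904 0.21718901 0.21969095 0.39466871 0.39537475] [0.13405366 0.1377474  0.1384571 ]
```

View pics/s2c.png

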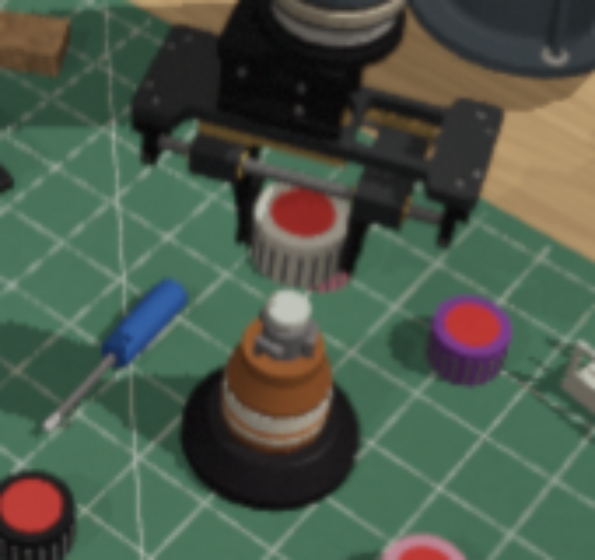

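The cap is off and held level in the gripper at crop (300,230), straight above the bare neck at (288,310). Its top is at about 0.2195 m, which puts the underside at about 0.1855 m and leaves roughly 5 cm clear. I'll let the arm settle and hand in.

```bash
python3 -m handwheel '{"hand":[0,0,0,0,0,0],"translation":[[0,0,0],[0,0,0],[0,0,0],[0,0,0],[0,0,0],[0,0,0]],"turn":[[0,0,0],[0,0,0],[0,0,0],[0,0,0],[0,0,0],[0,0,0]]}' && python3 -c "
from rig import hand_in
print(hand_in())"
```

```text
time: 10.05
position: [0.5153, 0.1105, 0.21]
tool_rot: [-0.169, 0.986, 0.0, -0.0]
ft_force: [0.5, 0.2, 0.1]
grip_width: 0.053
grip_force: 60.0
the job is handed in; nothing more can be done
None
```

I pressed the pedal to its stop and it sprang back, then pushed, twisted and lifted off the cap; I handed the job in at about 10 s with the cap held level about 5 cm above the neck.

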